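# Close the sample jar that was left half unscrewed

### The job

Two small amber sample jars stand in the metal block on the bench. One was left half unscrewed, its cap standing higher than the other's: screw that cap clockwise, regripping as often as you need, until it is fully home, then let go. Leave the other jar closed.

Things in the scene. Friction and masses are not known exactly. Their poses are not given: they have to be found in the camera images.
- loose_cap (a joint): Turn of the half unscrewed cap, rad: 0 is fully home against a hard stop, larger is farther unscrewed (counter-clockwise from above; clockwise closes). Starts at 4.2 to 5.4, range 0 to 6. It sinks 1.6 mm per rad as it screws down (10 mm a turn). Thread friction about 0.25 N m: pressing down does not turn it; it stays where it is left.
- loose_cap_top (a point): Centre of the top face of that cap, on its upright turning axis. White ribbed round cap, 46 mm across, 22 mm high, a low moulded bar on top; grip it across from above at any yaw. Its top is 88 mm above the bench when home, 94 to 97 mm at the start. The amber jar below is narrower (42 mm across). Its jar may be at either end of the block.
- snug_cap (a joint): Turn of the cap of the other, closed jar, in rad: 0 is fully home, larger is unscrewed. It is at 0 at the start and should stay there.
- snug_cap_top (a point): Centre of the top face of the closed jar's cap: same jar and cap, top 88 mm above the bench. The caps' axes stand 100 mm apart along the steel block (84 x 190 mm, 24 mm high), which is fixed and holds both jars so that they can neither turn nor lift.

How it is judged (in metres and radians):
At the end, for the whole second after the job is handed in: The loose cap is screwed home to within 0.25 rad (14 degrees) of its stop, and the other cap is still closed to within 0.25 rad (value of joint each of loose_cap, snug_cap below 0.25 rad); the robot touches nothing.
It also fails if it takes over 48 s, if anything falls off the work surface, if the arm or the gripper's body presses on something with over 40 N, if the wrist force passes 120 N, or if a joint passes its speed limit or range.

### The arm

A 6-joint arm with a two-finger parallel gripper is mounted at the origin on a cart in front of the work surface, level with it; the furniture and walls round the work are solid. World frame = base frame: x ahead of the robot, y to its left, z up, the work surface at z = 0. Lengths are in mm, angles in rad, forces in N, time in s.
With the tool pointing down it reaches from about 275 to 1000 mm from the base axis. Payload 8.4 kg.
Tool frame: the origin (TCP) lies at the very end of the fingers, on their centre line; the grasp point (between the pads) lies 19 mm behind it; z points along the fingers, y is the line along which they close (so a half turn about z gives the same grasp; the last joint's range is limited). The gripper opens to 85 mm and grips with 20 to 120 N. Pads are 22 mm wide; open, the fingers measure 114 mm over their backs; the gripper's body (76 mm by 85 mm) begins 54 mm behind the grasp point. The pads swing forward as they close: fully open they stand 13 mm farther back than shut.
Start: joints at [-1.303, 0.353, 1.633, -0, 1.155, -0.002], TCP at [166.585, -602.393, 231.281] pointing down, gripper open.
Joint ranges: [-2.63, 2.63], [-0.92, 2.1], [0.06, 2.66], [-1.3, 4.44], [0, 2.69], [-3.02, 3.02]. Speed limits (rad/s): [2.22, 2.22, 2.79, 3.14, 3.14, 3.14].

### API

Orientations are given as a 3x3 rotation matrix whose columns are the frame's x, y, z axes.
In Python, from bench import telemetry, cams, robot gives the robot as it stands.
- The arm moves only by the tool carry_out, never from a script. Its argument "deltas" is a list of rows, each a list of 2 entries, a list of its own where there are three numbers: the shift along the tool's x, y, z scaled (see below), then the turn, a rotation vector about the tool's x, y, z scaled (see below). In form: [[[dx, dy, dz], [rx, ry, rz]], ...]. A call has 1 to 20 rows; each row shifts and turns the commanded pose from where the row before left it, along the tool's axes as they then stand; what a row does not reach is not made up. The controller multiplies each number of a shift by 0.02 m and each number of a turn by 90 degrees. A row lasts 1/8 s, in which the tool goes at most 62.5 mm and 10.7 degrees, less where a joint would pass 70% of its speed; a pose out of reach is approached as far as the arm can. A call with a number of a shift or a turn outside -1 to 1 is refused whole. A call with a gripper value outside its range is refused whole. "hand" is the gripper's target within -1 to 1 (shut at 1, half-way at 0, fully open at -1), set as the call begins (left out, the last holds). The fingers move at their own pace and stop on an object; "squeeze" is the grip in N (left out, the last holds). Time passes only in rows, so rows that do not move let the fingers close. It gives the time, the measured TCP pose, the force, the opening and the grip force at its end, in the units of the state.
- telemetry.read_state(): the state, without advancing time (a new reading comes with each control period).
- cams.camera(name): name is "side" or "top"; returns a dict with "img" (400x640x3 uint8, blue, green, red), "range_z" (400x640 float32, mm along the optical axis (not along the pixel's ray), 0 where there is no reading), "intrinsics" (3x3 intrinsics, pixels), "R" (3x3) and "t" (3): a world point X has camera coordinates R X + t. Camera axes: x right, y down, z forward; pixel columns grow to the right and rows downward; lengths in mm; the calibration is good to about 2 mm. A picture is of the moment at which its call begins.
- robot.sign_off(): hands the job in; it is judged then, once.
The state is a dict: "clock": time; "qpos": joint angles; "dq": joint speeds; "joint_efforts": joint torques, N m; "eef_pos": TCP position; "ee_rot": TCP orientation; "wrist_force": force on the tool from outside, world axes, zero at the start; "moment": the same for the moment, N m; "finger_gap": finger opening in mm; "gripper_force": force on a finger pad.
Only numpy, scipy, OpenCV 4.12 (cv2) and the standard library are available. Lean on these libraries where they do the work, as an engineer would, in place of code of your own. Each camera call takes 0.05 s, during which the arm holds its last target. There are 200 camera calls.

## Working session

There is one attempt and no reset: what is moved stays moved. The work goes in short steps, Python scripts to look and compute and a tool call to move; the robot and the scene stay as the last step left them, time stands still between calls to the robot, and variables do not carry over. Pictures are saved under pics/ and viewed, at most 10 in all, crops included, and the job is handed in when it is done.

Besides the shell and the picture viewer there is one more tool, called after "Emit:" by a JSON object that holds its "api" and its "payload". carry_out: Moves the arm, as the interface text tells. Its arguments: {"type":"object","properties":{"deltas":{"type":"array","items":{"type":"array"}},"hand":{"type":"number"},"squeeze":{"type":"number"}},"required":["deltas"]}

```bash
mkdir -p pics; python3 - <<'E'
from bench import telemetry, cams, robot
import cv2, numpy as np
s=telemetry.read_state(); print({k:np.round(v,3).tolist() for k,v in s.items()})
for n in ("top","side"):
    c=cams.camera(n); np.savez(f"{n}.npz",**c); cv2.imwrite(f"pics/{n}0.png",c["img"])
    print(n,c["intrinsics"].tolist(),(-c["R"].T@c["t"]).round(),c["R"].round(3).tolist())
E
```

```text
{'clock': 0.0, 'qpos': [-1.303, 0.354, 1.634, 0.0, 1.155, -0.002], 'dq': [-0.001, 0.0, -0.0, -0.001, -0.0, -0.001], 'joint_efforts': [-0.001, -60.525, -34.206, -0.0, 0.009, 0.0], 'eef_pos': [166.471, -601.919, 230.566], 'ee_rot': [[0.964, 0.267, -0.0], [0.267, -0.964, 0.001], [0.0, -0.001, -1.0]], 'wrist_force': [0.103, -0.954, 0.084], 'moment': [-0.002, -0.002, -0.007], 'gripper_force': 0.0, 'finger_gap': 85.318}
top [[420.5236589616102, 0.0, 320.1761583938796], [0.0, 420.5236589616102, 199.55252795196722], [0.0, 0.0, 1.0]] [426.  31. 937.] [[-0.009, -1.0, -0.026], [-0.981, 0.014, -0.191], [0.192, 0.024, -0.981]]
side [[411.4133598386843, 0.0, 320.3116771309564], [0.0, 411.4133598386843, 188.61020759085395], [0.0, 0.0, 1.0]] [ 422. -607.  635.] [[0.971, -0.237, -0.017], [-0.162, -0.607, -0.778], [0.174, 0.759, -0.628]]
```

View pics/top0.png

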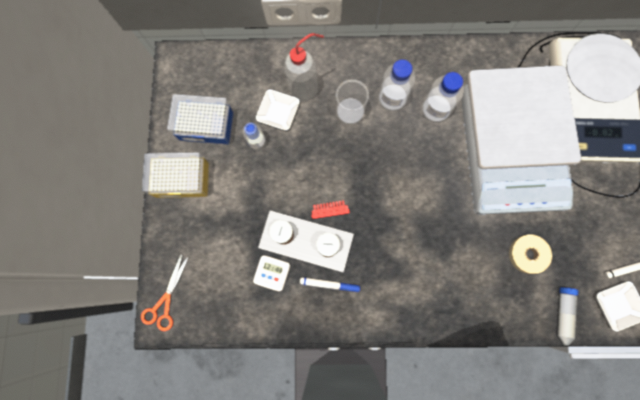

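View pics/side0.png

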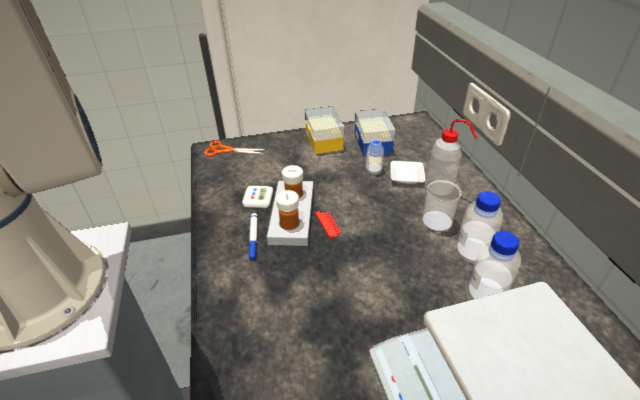

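The top view shows the block with white caps at about (282,232) and (328,244). In the side view they are at about (292,173) and (288,202). Next I measure them using depth and the caps' colour.

```bash
cat > h.py <<'E'
import numpy as np, cv2
def cloud(c):
    K=c["intrinsics"]; z=c["range_z"].astype(float); v,u=np.indices(z.shape)
    P=np.stack([(u-K[0,2])/K[0,0]*z,(v-K[1,2])/K[1,1]*z,z],-1)
    return (P-c["t"])@c["R"]
def ray(c,uv,h):
    d=c["R"].T@np.linalg.inv(c["intrinsics"])@np.array([*uv,1.]); o=-c["R"].T@c["t"]
    return o+d*(h-o[2])/d[2]
E
python3 - <<'E'
from h import *
for n,roi in (("top",(255,205,360,275)),("side",(265,160,325,245))):
    c=dict(np.load(n+".npz")); W=cloud(c); ok=c["range_z"]>0
    x0,y0,x1,y1=roi; m=np.zeros(ok.shape,bool); m[y0:y1,x0:x1]=1
    print(n,"block z",np.median(W[m&ok&(W[...,2]<45)&(W[...,2]>15)][:,2]))
    t=(m&ok&(W[...,2]>78)&(W[...,2]<110)).astype(np.uint8)
    k,l,st,ce=cv2.connectedComponentsWithStats(t)
    for i in range(1,k):
        if st[i,4]<30: continue
        p=W[l==i]; hz=p[:,2]; top=p[hz>np.median(hz)-3]
        print(st[i].tolist(),ce[i].round(1),"z med/90",np.median(hz).round(1),np.percentile(hz,90).round(1),"mid",((top.min(0)+top.max(0))/2).round(1),"ext",np.ptp(top,0).round(1), "ray",[ray(c,ce[i],h).round(1).tolist() for h in (88,96)])
    cv2.imwrite(f"pics/{n}c.png",cv2.resize(c["img"][y0:y1,x0:x1],None,fx=6,fy=6,interpolation=cv2.INTER_CUBIC))
E
```

```text
top block z 24.153929455176257
[270, 220, 23, 23, 409] [280.8 231.1] z med/90 88.4 90.4 mid [528.3 133.1  90.4] ext [45.  43.2  9.9] ray [[527.7, 132.4, 88.0], [526.7, 131.5, 96.0]]
[317, 233, 23, 24, 420] [327.8 244.1] z med/90 96.1 98.0 mid [500.   36.7  96.8] ext [44.  44.1  7.2] ray [[500.3, 37.1, 88.0], [499.6, 37.1, 96.0]]
side block z 24.27095649464799
[282, 165, 21, 16, 257] [292.2 172.5] z med/90 88.0 89.4 mid [527.5 131.4  87.7] ext [44.4 45.5  5.4] ray [[527.0, 125.1, 88.0], [525.5, 114.3, 96.0]]
[276, 190, 23, 21, 394] [287.2 200.2] z med/90 95.5 97.3 mid [499.6  35.7  95.9] ext [45.8 44.8  6.5] ray [[499.5, 34.2, 88.0], [498.3, 24.8, 96.0]]
```

View pics/topc.png

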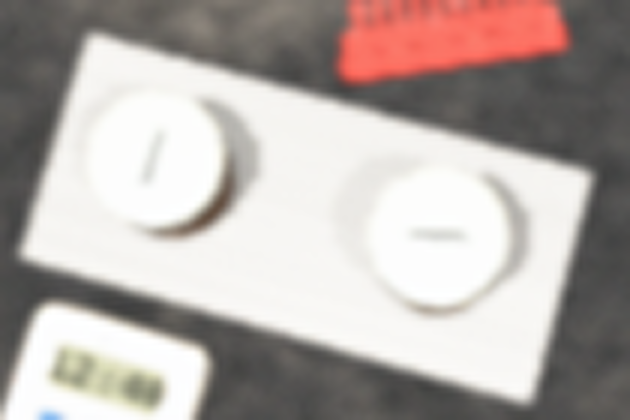

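View pics/sidec.png

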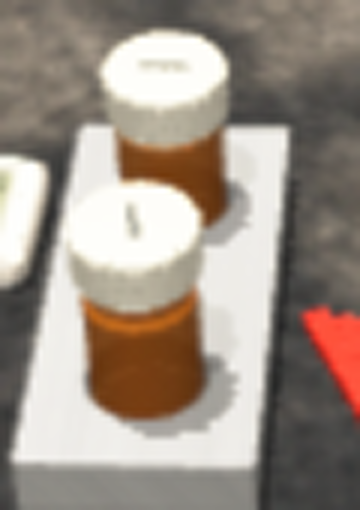

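The closed jar's cap is at about (528,132) with its top at z = 88. The loose cap is at about (500,36.5) with its top near 96, so it's about 5 rad open. The spacing works out at 99.6 mm, against 100 mm given. I'll move over it now, keeping the height.

Emit:
{"api": "carry_out", "payload": {"deltas": [[[0.91,-0.975,0],[0,0,0]],[[0.91,-0.975,0],[0,0,0]],[[0.91,-0.975,0],[0,0,0]],[[0.91,-0.975,0],[0,0,0]],[[0.91,-0.975,0],[0,0,0]],[[0.91,-0.975,0],[0,0,0]],[[0.91,-0.975,0],[0,0,0]],[[0.91,-0.975,0],[0,0,0]],[[0.91,-0.975,0],[0,0,0]],[[0.91,-0.975,0],[0,0,0]],[[0.91,-0.975,0],[0,0,0]],[[0.91,-0.975,0],[0,0,0]],[[0.91,-0.975,0],[0,0,0]],[[0.91,-0.975,0],[0,0,0]],[[0.91,-0.975,0],[0,0,0]],[[0.91,-0.975,0],[0,0,0]],[[0.91,-0.975,0],[0,0,0]],[[0.91,-0.975,0],[0,0,0]],[[0.91,-0.975,0],[0,0,0]],[[0.91,-0.975,0],[0,0,0]]], "hand": -1}}

```text
clock: 2.6
eef_pos: [413.6, -128.2, 231.2]
ee_rot: [[0.964, 0.267, 0.0], [0.267, -0.964, 0.0], [0.0, 0.0, -1.0]]
wrist_force: [0.5, -0.2, 0.5]
finger_gap: 85.0
gripper_force: 0.0
```

```bash
cat > st.py <<'E'
from bench import telemetry
import numpy as np
s=telemetry.read_state(); R=np.array(s["ee_rot"]); p=np.array(s["eef_pos"])
print("t",s["clock"],"q",np.round(s["qpos"],3),"p",p.round(1),"yawx",np.arctan2(R[1,0],R[0,0]).round(3),"tilt",R[:,2].round(3))
print("F",np.round(s["wrist_force"],1),"M",np.round(s["moment"],2),"gap",round(s["finger_gap"],1),"grip",round(s["gripper_force"],1))
d=np.array([500,36.4,p[2]])-p; print("tool units to cap",(R.T@d/20).round(3))
E
python3 st.py
```

```text
t 2.6 q [-0.304  0.047  2.022  0.     1.073  0.997] p [ 413.6 -128.2  231.2] yawx 0.27 tilt [ 0.  0. -1.]
F [ 0.5 -0.2  0.5] M [-0.02 -0.03 -0.09] gap 85.0 grip 0.0
tool units to cap [ 6.36  -6.782  0.   ]
```

Emit:
{"api": "carry_out", "payload": {"deltas": [[[0.909,-0.969,0],[0,0,0]],[[0.909,-0.969,0],[0,0,0]],[[0.909,-0.969,0],[0,0,0]],[[0.909,-0.969,0],[0,0,0]],[[0.909,-0.969,0],[0,0,0]],[[0.909,-0.969,0],[0,0,0]],[[0.909,-0.969,0],[0,0,0]],[[0,0,0],[0,0,-0.118]],[[0,0,0],[0,0,-0.118]],[[0,0,0],[0,0,-0.118]],[[0,0,0],[0,0,-0.118]],[[0,0,0],[0,0,-0.118]],[[0,0,0],[0,0,-0.118]],[[0,0,0],[0,0,-0.118]],[[0,0,0],[0,0,-0.118]],[[0,0,0],[0,0,-0.118]],[[0,0,0],[0,0,-0.118]],[[0,0,0],[0,0,-0.118]],[[0,0,0],[0,0,-0.118]],[[0,0,0],[0,0,-0.118]]]}}

```text
clock: 5.1
eef_pos: [499.5, 35.5, 231.2]
ee_rot: [[-0.898, 0.44, -0.0], [0.44, 0.898, -0.0], [0.0, -0.0, -1.0]]
wrist_force: [0.3, -0.1, 0.7]
finger_gap: 85.4
gripper_force: 0.0
```

Emit:
{"api": "carry_out", "payload": {"deltas": [[[0,0,0],[0,0,-0.118]],[[0,0,0],[0,0,-0.118]],[[0,0,0],[0,0,-0.118]],[[0,0,0],[0,0,-0.118]],[[0,0,0],[0,0,-0.118]],[[0,0,0],[0,0,-0.118]],[[0,0,0],[0,0,-0.118]],[[0,0,0],[0,0,-0.118]],[[0,0,0],[0,0,-0.118]],[[0,0,0],[0,0,-0.118]],[[0,0,0],[0,0,0]],[[0,0,0],[0,0,0]]]}}

```text
clock: 6.6
eef_pos: [499.8, 35.4, 231.2]
ee_rot: [[-0.182, -0.983, -0.0], [-0.983, 0.182, 0.0], [-0.0, 0.0, -1.0]]
wrist_force: [0.8, 0.6, 0.4]
finger_gap: 85.7
gripper_force: 0.0
```

```bash
python3 st.py
```

```text
t 6.6 q [ 0.068  0.159  1.893  0.     1.089 -2.89 ] p [499.8  35.4 231.2] yawx -1.754 tilt [-0.  0. -1.]
F [0.8 0.6 0.4] M [-0.05 -0.01  0.03] gap 85.7 grip 0.0
tool units to cap [-0.053 -0.001  0.   ]
```

Emit:
{"api": "carry_out", "payload": {"deltas": [[[-0.05,0,0.9],[0,0,0]],[[0,0,0.9],[0,0,0]],[[0,0,0.9],[0,0,0]],[[0,0,0.9],[0,0,0]],[[0,0,0.9],[0,0,0]],[[0,0,0.9],[0,0,0]],[[0,0,0.8],[0,0,0]],[[0,0,0.7],[0,0,0]],[[0,0,0.6],[0,0,0]],[[0,0,0.5],[0,0,0]],[[0,0,0.35],[0,0,0]],[[0,0,0],[0,0,0]],[[0,0,0],[0,0,0]]]}}

```text
clock: 8.22
eef_pos: [500.4, 36.2, 64.6]
ee_rot: [[-0.179, -0.984, 0.001], [-0.984, 0.179, 0.0], [-0.0, -0.001, -1.0]]
wrist_force: [0.6, -0.2, 0.6]
finger_gap: 85.4
gripper_force: 0.0
```

```bash
python3 st.py; python3 - <<'E'
from bench import cams
import cv2
a=cams.camera("side")["img"][120:260,220:370]
cv2.imwrite("pics/s1.png",cv2.resize(a,None,fx=4,fy=4,interpolation=cv2.INTER_CUBIC))
E
```

```text
t 8.225 q [ 0.069  0.398  2.025  0.     0.718 -2.893] p [500.4  36.2  64.6] yawx -1.75 tilt [ 0.001  0.    -1.   ]
F [ 0.6 -0.2  0.6] M [-0.03  0.04 -0.02] gap 85.4 grip 0.0
tool units to cap [-0.007  0.024 -0.   ]
```

View pics/s1.png

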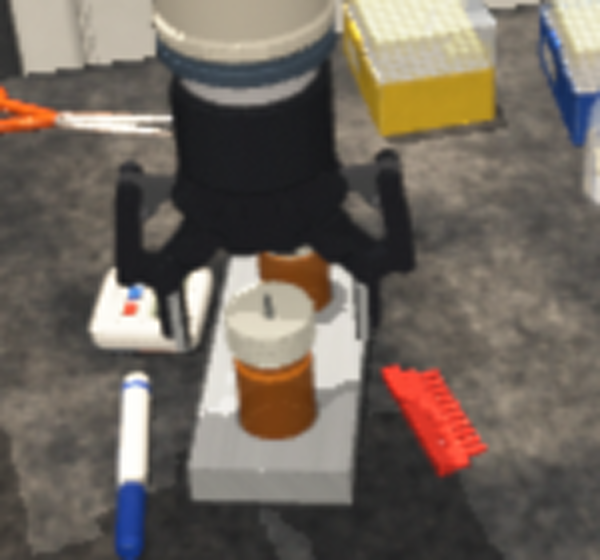

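The cap at crop (270,325) is midway between the open fingers, whose tips are at about (175,330) and (362,320). I'll close gently first.

Emit:
{"api": "carry_out", "payload": {"deltas": [[[0,0,0],[0,0,0]],[[0,0,0],[0,0,0]],[[0,0,0],[0,0,0]],[[0,0,0],[0,0,0]],[[0,0,0],[0,0,0]],[[0,0,0],[0,0,0]],[[0,0,0],[0,0,0]],[[0,0,0],[0,0,0]]], "hand": 1, "squeeze": 40}}

```text
clock: 9.28
eef_pos: [499.5, 36.3, 64.7]
ee_rot: [[-0.179, -0.984, -0.001], [-0.984, 0.179, 0.0], [0.0, 0.001, -1.0]]
wrist_force: [-5.3, 1.0, 9.6]
finger_gap: 45.0
gripper_force: 39.4
```

```bash
python3 st.py
```

```text
t 9.275 q [ 0.069  0.397  2.026  0.     0.72  -2.893] p [499.5  36.3  64.7] yawx -1.75 tilt [-0.001  0.    -1.   ]
F [-5.3  1.   9.6] M [0.12 0.69 0.01] gap 45.0 grip 39.4
tool units to cap [-0.01  -0.022 -0.   ]
```

Emit:
{"api": "carry_out", "payload": {"deltas": [[[0,0,0.008],[0,0,0.06]],[[0,0,0.014],[0,0,0.11]],[[0,0,0.014],[0,0,0.11]],[[0,0,0.014],[0,0,0.11]],[[0,0,0.014],[0,0,0.11]],[[0,0,0.014],[0,0,0.11]],[[0,0,0.014],[0,0,0.11]]], "squeeze": 60}}

```text
clock: 10.15
eef_pos: [499.2, 36.5, 63.0]
ee_rot: [[-0.968, -0.252, -0.002], [-0.252, 0.968, 0.0], [0.002, 0.001, -1.0]]
wrist_force: [-6.3, 3.2, 11.7]
finger_gap: 44.6
gripper_force: 59.3
```

```bash
python3 st.py
```

```text
t 10.15 q [ 7.000e-02  4.000e-01  2.027e+00  1.000e-03  7.170e-01 -1.757e+00] p [499.2  36.5  63. ] yawx -2.887 tilt [-0.002  0.    -1.   ]
F [-6.3  3.2 11.7] M [0.53 0.94 0.27] gap 44.6 grip 59.3
tool units to cap [-0.037 -0.016 -0.   ]
```

Emit:
{"api": "carry_out", "payload": {"deltas": [[[0,0,0.014],[0,0,0.11]],[[0,0,0.014],[0,0,0.11]],[[0,0,0.014],[0,0,0.11]],[[0,0,0.014],[0,0,0.11]],[[0,0,0.014],[0,0,0.11]],[[0,0,0.014],[0,0,0.11]],[[0,0,0.014],[0,0,0.11]],[[0,0,0.014],[0,0,0.11]],[[0,0,0.014],[0,0,0.11]],[[0,0,0.014],[0,0,0.11]],[[0,0,0.014],[0,0,0.11]],[[0,0,0.014],[0,0,0.11]],[[0,0,0.014],[0,0,0.11]],[[0,0,0.014],[0,0,0.11]],[[0,0,0.014],[0,0,0.11]],[[0,0,0.014],[0,0,0.11]]]}}

```text
clock: 12.15
eef_pos: [499.9, 36.9, 58.6]
ee_rot: [[0.807, 0.591, -0.0], [0.591, -0.807, 0.001], [0.0, -0.001, -1.0]]
wrist_force: [-2.9, 4.8, 9.9]
finger_gap: 44.6
gripper_force: 59.5
```

```bash
python3 st.py
```

```text
t 12.15 q [7.000e-02 4.080e-01 2.028e+00 1.000e-03 7.060e-01 1.008e+00] p [499.9  36.9  58.6] yawx 0.632 tilt [-0.     0.001 -1.   ]
F [-2.9  4.8  9.9] M [0.86 0.67 0.27] gap 44.6 grip 59.5
tool units to cap [-0.009  0.022 -0.   ]
```

Emit:
{"api": "carry_out", "payload": {"deltas": [[[0,0,0.012],[0,0,0.09]],[[0,0,0.012],[0,0,0.09]],[[0,0,0.012],[0,0,0.09]],[[0,0,0.012],[0,0,0.09]],[[0,0,0.012],[0,0,0.09]]]}}

```text
clock: 12.78
eef_pos: [500.0, 36.6, 57.4]
ee_rot: [[0.997, -0.074, -0.0], [-0.074, -0.997, 0.001], [-0.0, -0.0, -1.0]]
wrist_force: [-3.5, 3.9, 11.2]
finger_gap: 44.3
gripper_force: 59.5
```

Emit:
{"api": "carry_out", "payload": {"deltas": [[[0,0,0.006],[0,0,0.05]]]}}

```text
clock: 12.9
eef_pos: [500.0, 36.6, 57.3]
ee_rot: [[0.989, -0.151, -0.0], [-0.151, -0.989, 0.0], [-0.0, -0.0, -1.0]]
wrist_force: [-4.2, 2.7, 11.1]
finger_gap: 44.7
gripper_force: 59.5
```

```bash
python3 st.py
```

```text
t 12.9 q [7.000e-02 4.100e-01 2.029e+00 1.000e-03 7.030e-01 1.791e+00] p [500.   36.6  57.3] yawx -0.151 tilt [-0.  0. -1.]
F [-4.2  2.7 11.1] M [0.53 0.6  0.21] gap 44.7 grip 59.5
tool units to cap [ 0.003  0.01  -0.   ]
```

Emit:
{"api": "carry_out", "payload": {"deltas": [[[0,0,0.006],[0,0,0.05]],[[0,0,0.006],[0,0,0.05]],[[0,0,0.006],[0,0,0.05]]]}}

```text
clock: 13.28
eef_pos: [499.9, 36.5, 57.0]
ee_rot: [[0.926, -0.376, -0.0], [-0.376, -0.926, 0.0], [-0.0, -0.0, -1.0]]
wrist_force: [-3.6, 2.4, 9.8]
finger_gap: 44.5
gripper_force: 59.5
```

```bash
python3 st.py
```

```text
t 13.275 q [7.000e-02 4.110e-01 2.029e+00 1.000e-03 7.020e-01 2.026e+00] p [499.9  36.5  57. ] yawx -0.386 tilt [-0.  0. -1.]
F [-3.6  2.4  9.8] M [0.4 0.6 0.2] gap 44.5 grip 59.5
tool units to cap [ 0.006  0.003 -0.   ]
```

Emit:
{"api": "carry_out", "payload": {"deltas": [[[0,0,0.006],[0,0,0.05]],[[0,0,0.006],[0,0,0.05]]]}}

```text
clock: 13.52
eef_pos: [500.8, 36.0, 56.9]
ee_rot: [[0.858, -0.513, 0.001], [-0.513, -0.858, -0.001], [0.002, 0.0, -1.0]]
wrist_force: [-4.4, -3.7, 5.7]
finger_gap: 44.6
gripper_force: 60.2
```

```bash
python3 st.py
```

```text
t 13.525 q [ 7.000e-02  4.110e-01  2.028e+00 -2.000e-03  7.010e-01  2.181e+00] p [500.8  36.   56.9] yawx -0.539 tilt [ 0.001 -0.001 -1.   ]
F [-4.4 -3.7  5.7] M [-0.65  0.77  1.89] gap 44.6 grip 60.2
tool units to cap [-0.043  0.003 -0.   ]
```

The moment jumped to 1.9 N m after about 5.05 rad of turning, which is the hard stop and matches the height estimate. Now I release and rise.

Emit:
{"api": "carry_out", "payload": {"deltas": [[[0,0,0],[0,0,0]],[[0,0,0],[0,0,0]],[[0,0,0],[0,0,0]],[[0,0,0],[0,0,0]],[[0,0,0],[0,0,0]],[[0,0,0],[0,0,0]],[[0,0,-0.3],[0,0,0]],[[0,0,-0.7],[0,0,0]],[[0,0,-0.9],[0,0,0]],[[0,0,-0.9],[0,0,0]],[[0,0,-0.9],[0,0,0]],[[0,0,-0.9],[0,0,0]],[[0,0,-0.9],[0,0,0]],[[0,0,-0.9],[0,0,0]],[[0,0,-0.9],[0,0,0]],[[0,0,-0.5],[0,0,0]],[[0,0,0],[0,0,0]],[[0,0,0],[0,0,0]]], "hand": -1}}

```text
clock: 15.78
eef_pos: [499.8, 36.2, 211.6]
ee_rot: [[0.857, -0.515, -0.001], [-0.515, -0.857, -0.0], [-0.001, 0.0, -1.0]]
wrist_force: [-0.7, 0.0, 0.4]
finger_gap: 85.3
gripper_force: 0.0
```

```bash
python3 st.py; python3 - <<'E'
from bench import cams
from h import *
c=cams.camera("side"); W=cloud(c); z=W[...,2]
for cx,cy in ((500,36.4),(528,132)):
    p=z[(np.hypot(W[...,0]-cx,W[...,1]-cy)<19)&(z>82)&(z<105)&(c["range_z"]>0)]
    print(len(p),np.median(p).round(1))
cv2.imwrite("pics/s2.png",cv2.resize(c["img"][120:260,220:370],None,fx=4,fy=4,interpolation=cv2.INTER_CUBIC))
E
```

```text
t 15.775 q [0.069 0.182 1.914 0.    1.046 2.181] p [499.8  36.2 211.6] yawx -0.541 tilt [-0.001 -0.    -1.   ]
F [-0.7  0.   0.4] M [ 0.03  0.02 -0.06] gap 85.3 grip 0.0
tool units to cap [ 0.004 -0.017 -0.   ]
178 88.6
132 88.5
```

View pics/s2.png

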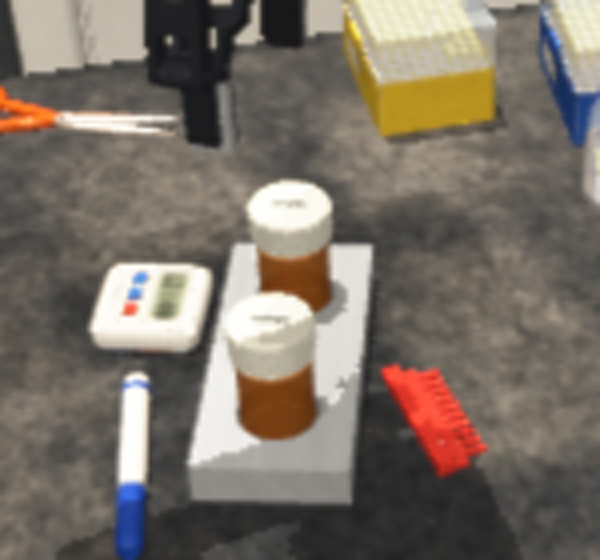

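Both caps are now level at z ≈ 88.5, seen at crop (270,335) and (290,220), and their bars are parallel. The gripper is clear, so I'm handing in.

```bash
python3 -c "
from bench import robot
print(robot.sign_off())"
```

```text
the job is handed in; nothing more can be done
None
```

I screwed the loose cap about 5 rad clockwise to its hard stop, so both caps now measure level at about 88.5 mm. The closed jar was left alone, the gripper is clear, and I handed the job in at about 16 s; no verdict came back.

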